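# Pack the drilling jig behind its one-way pawl

### The job

Pack the drilling jig for the blank that is in its channel: stand aluminium spacers on the jig's entry apron, broad side across the channel, and push them along the channel past the orange sprung pawl until it clicks shut behind them, adding them until the space between blank and pawl is full and no further spacer would fit. Leave both wood blanks where they lie and do not disturb the other things on the bench.

Things in the scene. Friction and masses are not known exactly. Their poses are not given: they have to be found in the camera images.
- jig: Drilling jig fixed to the bench: dark plate 280 x 92 x 10 mm with a straight channel. x = feed direction, y left of it, z up. Origin: on the bench under the channel's centre line, at the line of the shut pawl's tip. Jig frame, mm: floor z 10; rails 20 high over the floor, inner faces y -27 and +27, from x -50 (pawl side: +6) to +117; the right rail flares outward 7 mm from x -50 back to -80; on the left the pawl's leaf itself leads in. All waxed: friction about 0.25.
- apron (a point): Middle of the bare flat entry apron for laying spacers down: jig (-120, 0, 10) mm, on the floor's top. Apron: jig x -150 to -80, y -46 to +46.
- end_stop (a point): Foot of the end stop's face, jig (117, 0, 10) mm. The channel from jig x +10 on is roofed by a low clear cover, 72 mm wide, underside z 55, top z 59 on short studs: nothing can be put in from above there.
- shield_edge (a point): Middle of the lower front edge of the clear chip shield with yellow rim: jig (-36, 0, 137) mm. The shield is 100 mm wide, jig x -36 to +128, z 137 to 147, on two thin posts at x +122. A gripper held upright cannot follow a part under it; leaning back 30 to 45 degrees, fingers pointing forward along +x, it can.
- ledge (a point): Middle of the open side ledge, jig (75, -74.5, 10) mm, where the spare blank lies. It spans jig x +20 to +130, y -106 to -46; it has no pawl.
- pawl_tip (a point): Point at the tip of the shut pawl, jig (0, 16, 25) mm; fixed to the jig, does not swing with the pawl.
- pawl (a joint): Sprung orange pawl: leaf 26 mm high (jig z 13 to 39) on the channel's left (+y), upright hinge at jig (-62, +40) mm. 0 rad = shut: it slants into the channel, tip at jig x 0, blocking from y +13 to the rail. A part pushed in +x swings it aside (about 0.15 to 0.25 rad, a push of some 2 to 6 N); once the part's rear face has passed x 0 it snaps back to 0 and the part cannot return.
- spacer1: Aluminium spacer block, one of three alike, 36 x 50 x 40 mm (its x, y, z), about 0.2 kg, a dark dot on top; standing on the bench. Origin: centre of its underside. Its 50 mm side goes across the channel (54 mm wide), its x axis along it, either way round.
- spacer2: Aluminium spacer block, one of three alike, 36 x 50 x 40 mm (its x, y, z), about 0.2 kg, a dark dot on top; standing on the bench. Origin: centre of its underside. Its 50 mm side goes across the channel (54 mm wide), its x axis along it, either way round.
- spacer3: Aluminium spacer block, one of three alike, 36 x 50 x 40 mm (its x, y, z), about 0.2 kg, a dark dot on top; standing on the bench. Origin: centre of its underside. Its 50 mm side goes across the channel (54 mm wide), its x axis along it, either way round.
- blank_short: Short dark wood blank, 40 x 50 x 38 mm (x, y, z). Origin: on its underside, in the middle of its far end face (the blank extends from there to -x). It lies either in the channel with that end at the end stop (then the room between blank and pawl is 77 mm: two spacers), or as the spare on the jig's side ledge.
- blank_long: Long dark wood blank, 77 x 50 x 38 mm, origin as for the short one. If it is the one in the channel, the room between blank and pawl is 40 mm: one spacer. The blank in the channel is the one whose jig y is near 0; the spare is at jig y about -75.
- tin: Red paste tin, 48 mm diameter, 45 mm tall. Bystander; origin: centre of its underside.
- tape: Roll of blue tape lying flat, 52 mm diameter, 24 mm tall. Bystander; origin: centre of its underside.
- spray: Yellow spray can, 60 mm diameter, 170 mm tall. Bystander; origin: centre of its underside.
- jar: Glass jar with steel cap, 60 mm diameter, 70 mm tall. Bystander; origin: centre of its underside.
- glue: White bottle with green label and orange cap, 52 mm diameter, 150 mm tall. Bystander; origin: centre of its underside.
- measure: Grey tape-measure case, 62 x 40 x 60 mm (x, y, z). Bystander; origin: centre of its underside.
- screwdriver: Screwdriver lying on the bench along its x axis, 150 mm long. Bystander; origin: on the bench under its middle.

How it is judged:
On the way, in this order (a step that is already met when the one before it is completed fails the run):
1. a spacer pushes the pawl aside (value of joint pawl above 0.1 rad and contact force between any of spacer1, spacer2, spacer3 and pawl above 0.3 N), for 0.05 s.
2. a spacer is past the pawl, which has clicked shut behind it (((x of spacer1 in the frame of jig between 0.0155 and 0.11 m and y of spacer1 in the frame of jig between -0.006 and 0.006 m and z of spacer1 in the frame of jig below 0.015 m and angle between spacer1's own z axis and vertical below 0.12 rad and linear speed of spacer1 below 0.01 m/s) or (x of spacer2 in the frame of jig between 0.0155 and 0.11 m and y of spacer2 in the frame of jig between -0.006 and 0.006 m and z of spacer2 in the frame of jig below 0.015 m and angle between spacer2's own z axis and vertical below 0.12 rad and linear speed of spacer2 below 0.01 m/s) or (x of spacer3 in the frame of jig between 0.0155 and 0.11 m and y of spacer3 in the frame of jig between -0.006 and 0.006 m and z of spacer3 in the frame of jig below 0.015 m and angle between spacer3's own z axis and vertical below 0.12 rad and linear speed of spacer3 below 0.01 m/s)) and value of joint pawl below 0.06 rad), for 0.2 s.
At the end, for the whole second after the job is handed in: Pawl shut (under 0.06 rad); behind it two spacers if the short blank is in the channel, one if the long: upright within 0.12 rad, flat on the floor, centred within 6 mm, middle at least 15.5 mm past the pawl line, at rest; both blanks within 12 mm of their starts (all of step 2 and (y of blank_short in the frame of jig below -0.03 m or (x of spacer1 in the frame of jig between 0.0155 and 0.11 m and y of spacer1 in the frame of jig between -0.006 and 0.006 m and z of spacer1 in the frame of jig below 0.015 m and angle between spacer1's own z axis and vertical below 0.12 rad and linear speed of spacer1 below 0.01 m/s) or (x of spacer2 in the frame of jig between 0.0155 and 0.11 m and y of spacer2 in the frame of jig between -0.006 and 0.006 m and z of spacer2 in the frame of jig below 0.015 m and angle between spacer2's own z axis and vertical below 0.12 rad and linear speed of spacer2 below 0.01 m/s)) and (y of blank_short in the frame of jig below -0.03 m or (x of spacer1 in the frame of jig between 0.0155 and 0.11 m and y of spacer1 in the frame of jig between -0.006 and 0.006 m and z of spacer1 in the frame of jig below 0.015 m and angle between spacer1's own z axis and vertical below 0.12 rad and linear speed of spacer1 below 0.01 m/s) or (x of spacer3 in the frame of jig between 0.0155 and 0.11 m and y of spacer3 in the frame of jig between -0.006 and 0.006 m and z of spacer3 in the frame of jig below 0.015 m and angle between spacer3's own z axis and vertical below 0.12 rad and linear speed of spacer3 below 0.01 m/s)) and (y of blank_short in the frame of jig below -0.03 m or (x of spacer2 in the frame of jig between 0.0155 and 0.11 m and y of spacer2 in the frame of jig between -0.006 and 0.006 m and z of spacer2 in the frame of jig below 0.015 m and angle between spacer2's own z axis and vertical below 0.12 rad and linear speed of spacer2 below 0.01 m/s) or (x of spacer3 in the frame of jig between 0.0155 and 0.11 m and y of spacer3 in the frame of jig between -0.006 and 0.006 m and z of spacer3 in the frame of jig below 0.015 m and angle between spacer3's own z axis and vertical below 0.12 rad and linear speed of spacer3 below 0.01 m/s)) and distance of each of blank_short, blank_long from where it was at the start of the episode below 0.012 m); the robot touches nothing.
It fails at once if a bystander is moved more than 30 mm or toppled (distance of any of tin, tape, spray, jar, glue, screwdriver, measure from where it was at the start of the episode above 0.03 m or angle between any of tin, tape, spray, jar, glue, measure's own z axis and vertical above 0.5 rad).
It also fails if it takes over 72 s, if anything falls off the work surface, if the arm or the gripper's body presses on something with over 40 N, if the wrist force passes 120 N, or if a joint passes its speed limit or range.

### The arm

A 7-joint arm with a two-finger parallel gripper is mounted at the origin on the work surface. World frame = base frame: x ahead of the robot, y to its left, z up, the work surface at z = 0. Lengths are in m, angles in rad, forces in N, time in s.
With the tool pointing down it reaches from about 0.425 to 0.875 m from the base axis. Payload 4.7 kg.
Tool frame: the origin (TCP) lies at the very end of the fingers, on their centre line; the grasp point (between the pads) lies 19 mm behind it; z points along the fingers, y is the direction in which the jaws open and shut (so a half turn about z gives the same grasp; the last joint's range is limited). The gripper opens to 85 mm and grips with 20 to 120 N. Pads are 22 mm wide; open, the fingers measure 114 mm over their backs; the gripper's body (76 mm by 85 mm) begins 54 mm behind the grasp point. The pads swing forward as they close: fully open they stand 13 mm farther back than shut.
Start: joints at [1.17, 0.321, -0.07, 1.45, 0.023, 1.371, -0.057], TCP at [0.262, -0.595, 0.231] pointing down, gripper open.
Joint ranges: [-2.86, 2.86], [-0.3, 2.09], [-1.38, 1.24], [0.06, 2.45], [-1.56, 4.7], [0.09, 2.05], [-2.69, 2.69]. Speed limits (rad/s): [2.57, 2.57, 3.14, 3.14, 3.14, 3.14, 3.14].

### API

Orientations are given as a rotation vector (axis times angle).
In Python, from rig import * gives the robot as it stands.
- The arm moves only by the tool move_arm, never from a script. Its argument "series" is a list of rows, each an object with "dp": the shift along the world's x, y, z in units of 10 cm (1.0 is 10 cm), a list of three; "rot": the turn, a rotation vector about the world's x, y, z in units of 90 degrees (1.0 is 90 degrees), a list of three; "gripper": the opening, from 0 (shut) to 1 (fully open). In form: [{"dp": [tx, ty, tz], "rot": [wx, wy, wz], "gripper": gripper}, ...]. A call has 1 to 12 rows; each row shifts and turns the commanded pose from where the row before left it; what a row does not reach is not made up. A row lasts 1/8 s, in which the tool goes at most 62.5 mm and 10.7 degrees, less where a joint would pass 70% of its speed; a pose out of reach is approached as far as the arm can. A call with a number of a shift or a turn outside -1 to 1 is refused whole. A call with a gripper value outside its range is refused whole. The fingers move at their own pace and stop on an object; "force" is the grip in N (left out, the last holds). Time passes only in rows, so rows that do not move let the fingers close. It gives the time, the measured TCP pose, the force and the opening at its end, in the units of the state.
- get_state(): the state, without advancing time (a new reading comes with each control period).
- get_image(name): name is "scene" or "side" or "wrist"; returns the picture (384x512x3 uint8, blue, green, red); there is no depth.
- get_calibration(name): a dict with "vfov" (degrees; the focal length in pixels is half the picture's height over the tangent of half this angle, whatever the lens; pixels are square), "cx", "cy" (the principal point, pixels), "k1" (the pictures are not rectified: a ray, as slopes to the right and down, at radius r is drawn at 1 + k1 r^2 times it, then the intrinsics apply), "extrinsics" (4x4, takes a point from world to camera coordinates). Camera axes: x right, y down, z forward; pixel columns grow to the right and rows downward; lengths in m; the calibration is good to about 2 mm. A picture is of the moment at which its call begins: read the wrist's pose just before it. get_calibration takes no time and is no camera call; for the wrist camera it gives the pose at the moment of the call.
- sign_off(): hands the job in, once; it reports no verdict.
The state is a dict: "time": time; "joint_pos": joint angles; "qvel": joint speeds; "joint_torque": joint torques, N m; "ee_pos": TCP position; "eef_rot": TCP orientation; "wrist_force": force on the tool from outside, world axes, zero at the start; "moment": the same for the moment, N m; "grip_width": opening from 0.0 (shut) to 1.0 (fully open).
Only numpy, scipy, OpenCV 4.12 (cv2) and the standard library are available. Lean on these libraries where they do the work, as an engineer would, in place of code of your own. Each camera call takes 0.05 s, during which the arm holds its last target.

## Working session

There is one attempt and no reset: what is moved stays moved. The work goes in short steps, Python scripts to look and compute and a tool call to move; the robot and the scene stay as the last step left them, time stands still between calls to the robot, and variables do not carry over. Pictures are saved under pics/ and viewed, and the job is handed in when it is done.

Besides the shell and the picture viewer there is one more tool, called after "Emit:" as a command line: name --argument value ..., lists and objects as JSON in quotes. move_arm: Moves the arm, as the interface text tells. Its arguments: {"type":"object","properties":{"series":{"type":"array","items":{"type":"object","properties":{"dp":{"type":"array","items":{"type":"number"}},"rot":{"type":"array","items":{"type":"number"}},"gripper":{"type":"number"}}}},"force":{"type":"number"}},"required":["series"]}

```bash
ls; mkdir -p pics; python3 - <<'E'
from rig import *
import cv2
print(get_state())
for n in ("scene","side","wrist"):
    print(n,get_calibration(n)); cv2.imwrite(f"pics/{n}0.png",get_image(n))
E
```

```text
pics
{'time': 0.0, 'joint_pos': array([ 1.17011026,  0.32183807, -0.07007634,  1.45170511,  0.02260604,
        1.37079596, -0.05692355]), 'qvel': array([-1.04562180e-03, -1.41481915e-03,  9.88500375e-06, -5.08997033e-05,
        3.06450754e-04,  3.00323178e-04,  4.41823276e-04]), 'joint_torque': array([ 2.84669268e-04, -4.93582606e+01, -3.82020297e-01, -3.14338088e+01,
        1.29620510e-02,  1.11784684e-02, -1.73407392e-05]), 'ee_pos': array([ 0.26167169, -0.59439971,  0.23019854]), 'eef_rot': array([-3.07241940e+00, -6.46495531e-01,  7.99014361e-04]), 'wrist_force': array([-1.20158705, -0.79642071, -0.79498572]), 'moment': array([-0.00631428, -0.04004939,  0.034066  ]), 'grip_width': 1.0019825639322928}
scene {'vfov': 57.71343529885118, 'cx': 248.1886257549481, 'cy': 191.57397638896325, 'k1': -0.006900817726162694, 'extrinsics': array([[-0.34193646,  0.93962943,  0.01326632,  0.18749482],
       [ 0.77083224,  0.28852893, -0.56795132, -0.34067036],
       [-0.5374915 , -0.18397716, -0.82295522,  1.4015626 ],
       [ 0.        ,  0.        ,  0.        ,  1.        ]])}
side {'vfov': 42.23865941056654, 'cx': 258.2508352748381, 'cy': 200.6834680554599, 'k1': -0.10652631116756181, 'extrinsics': array([[ 0.58392014,  0.81175959, -0.00914579, -0.30203746],
       [ 0.62063514, -0.45364479, -0.63954549, -0.27276469],
       [-0.52330612,  0.3677673 , -0.76869885,  2.03169208],
       [ 0.        ,  0.        ,  0.        ,  1.        ]])}
wrist {'vfov': 61.288449523055924, 'cx': 250.4218416487472, 'cy': 191.47281764098747, 'k1': -0.07048895166815106, 'extrinsics': array([[ 0.40264218, -0.91535157, -0.00328183, -0.6481289 ],
       [-0.86866847, -0.38323286,  0.31392302, -0.04048609],
       [-0.28860763, -0.12354783, -0.94944277,  0.38114112],
       [ 0.        ,  0.        ,  0.        ,  1.        ]])}
```

View pics/scene0.png

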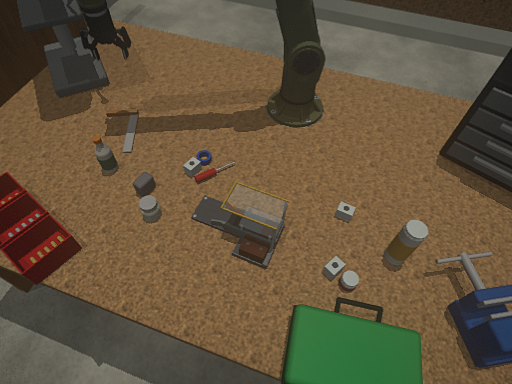

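View pics/side0.png

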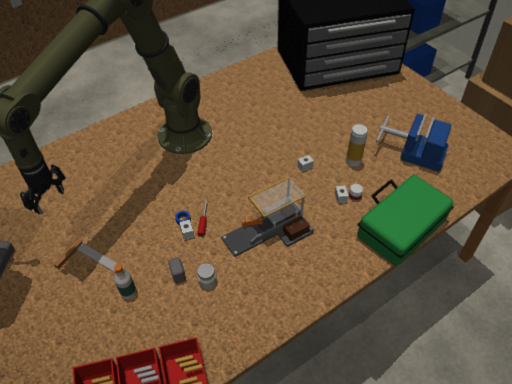

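View pics/wrist0.png

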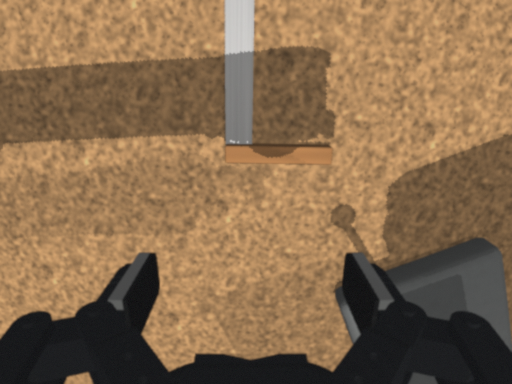

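```bash
python3 - <<'E'
import cv2
s=cv2.imread("pics/scene0.png"); d=cv2.imread("pics/side0.png")
def c(im,x0,y0,x1,y1,f,n): cv2.imwrite("pics/"+n,cv2.resize(im[y0:y1,x0:x1],None,fx=f,fy=f,interpolation=cv2.INTER_CUBIC))
c(s,180,170,300,270,6,"c_jig.png")
c(d,215,170,325,260,7,"c_jigside.png")
c(s,170,140,250,190,8,"c_sA.png")
c(s,320,195,370,295,6,"c_sBC.png")
E
```

```text
(no output)
```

View pics/c_jig.png

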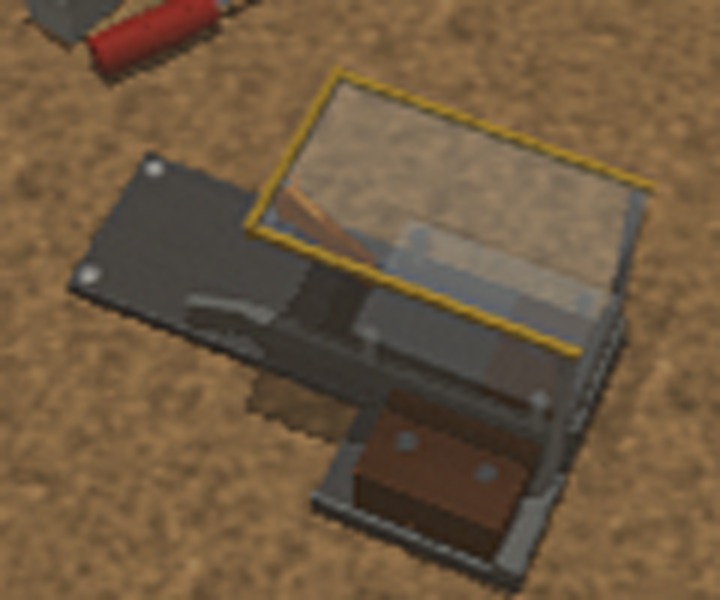

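View pics/c_jigside.png

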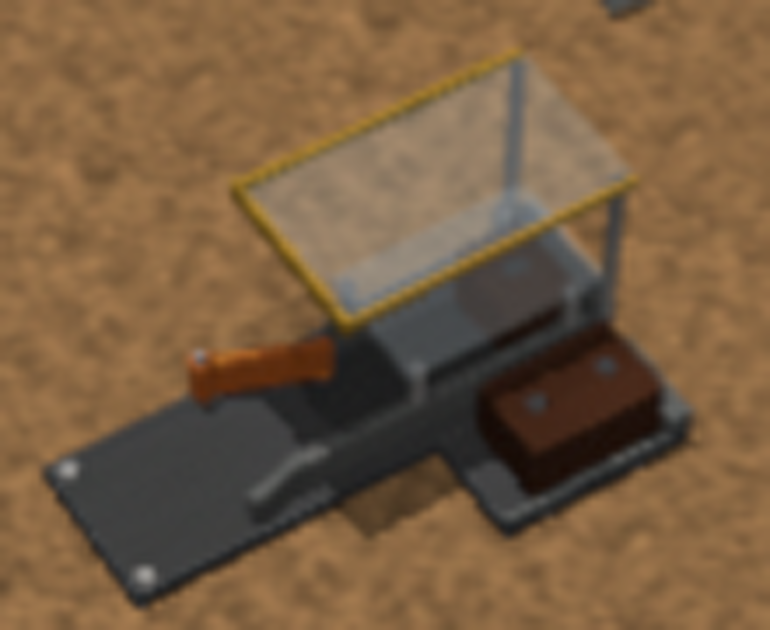

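View pics/c_sA.png

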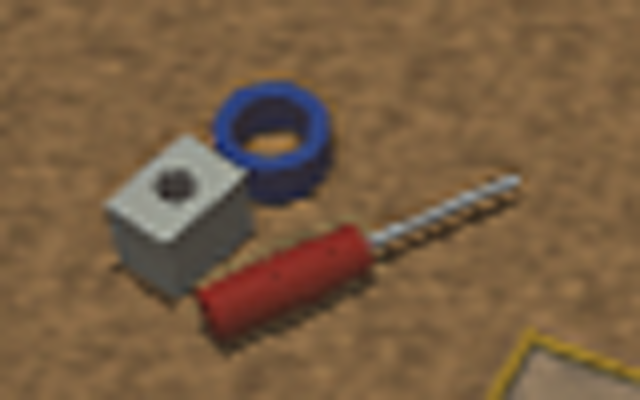

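View pics/c_sBC.png

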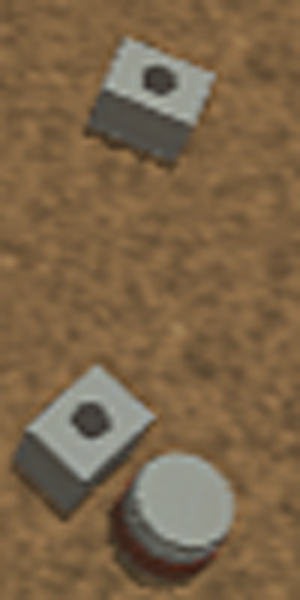

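```bash
cat > h.py <<'E'
import numpy as np, cv2
from scipy.optimize import least_squares
from scipy.spatial.transform import Rotation as R
import json
def intr(c):
    f=192/np.tan(np.radians(c["vfov"]/2)); return f
def proj(c,P):
    P=np.atleast_2d(P); E=np.array(c["extrinsics"]); q=P@E[:3,:3].T+E[:3,3]
    s=q[:,:2]/q[:,2:]; r2=(s**2).sum(1,keepdims=True)
    return s*(1+c["k1"]*r2)*intr(c)+[c["cx"],c["cy"]]
def ray(c,uv):
    E=np.array(c["extrinsics"]); d=(np.array(uv,float)-[c["cx"],c["cy"]])/intr(c)
    s=d.copy()
    for _ in range(20): s=d/(1+c["k1"]*(s**2).sum())
    w=E[:3,:3].T@np.array([s[0],s[1],1]); o=-E[:3,:3].T@E[:3,3]
    return o,w
def atz(c,uv,z):
    o,w=ray(c,uv); return o+w*(z-o[2])/w[2]
def T(p,P):
    x,y,a=p; P=np.atleast_2d(P); c,s=np.cos(a),np.sin(a)
    return np.c_[x+c*P[:,0]-s*P[:,1],y+s*P[:,0]+c*P[:,1],P[:,2]]
def fit(obs,p0):
    # obs: list of (cal, uv, local xyz)
    def f(p): return np.concatenate([ (proj(c,T(p,L))[0]-uv) for c,uv,L in obs])
    r=least_squares(f,p0,loss="soft_l1"); return r.x, f(r.x).reshape(-1,2)
E
python3 - <<'E'
from rig import *
from h import *
S=get_calibration("scene"); D=get_calibration("side")
def sc(u,v): return np.array([u/6+180-.4,v/6+170-.4])
def sd(u,v): return np.array([u/7+215-.4,v/7+170-.4])
m=.001
obs=[(S,sc(150,155),[-150,46,10]),(S,sc(70,287),[-150,-46,10]),(S,sc(340,72),[-36,50,147]),(S,sc(248,226),[-36,-50,147]),(S,sc(655,186),[128,50,147]),(S,sc(580,354),[128,-50,142]),
(S,sc(312,498),[20,-106,10]),(S,sc(520,585),[130,-106,10]),
(D,sd(45,468),[-150,46,10]),(D,sd(135,600),[-150,-46,10]),(D,sd(234,185),[-36,50,147]),(D,sd(345,325),[-36,-50,142]),(D,sd(520,48),[128,50,147]),(D,sd(635,180),[128,-50,145]),
(D,sd(510,525),[20,-106,10])]
obs=[(c,u,np.array(L)*m) for c,u,L in obs]
p,r=fit(obs,[.6,0,1.3]); print(p,np.degrees(p[2])); print(r.round(1))
np.save("jig.npy",p)
def sa(u,v): return np.array([u/8+170-.4,v/8+140-.4])
def sb(u,v): return np.array([u/6+320-.4,v/6+195-.4])
# top corners 
for n,cs in (("A",[sa(185,135),sa(248,178),sa(165,242),sa(105,205)]),("B",[sb(125,38),sb(215,72),sb(190,128),sb(102,95)]),("C",[sb(97,365),sb(157,415),sb(85,480),sb(27,430)])):
    W=np.array([atz(S,c,.04)[:2] for c in cs]); ctr=W.mean(0)
    e=[W[(i+1)%4]-W[i] for i in range(4)]
    print(n,ctr.round(4),[round(1000*np.linalg.norm(x)) for x in e],[round(np.degrees(np.arctan2(x[1],x[0]))%180,1) for x in e], T([0,0,-p[2]],[[ctr[0]-p[0],ctr[1]-p[1],0]]).round(3))
for n,uv,z in (("tin",sb(182,500),.045),("tape",sa(272,125),.024),("drvtip",sa(515,180),.005),("drvend",sa(215,310),.013),("jar",(149,203),.07),("glue",(98,140),.15),("spray",(415,231),.17),("measure",(145,178),.06)):
    print(n,atz(S,uv,z)[:2].round(3))
# spare blank top corners z .048
for uv in (sc(357,465),sc(395,392)+0,sc(535,470)): 
    w=atz(S,uv,.048); print("spare",T([0,0,-p[2]],[[w[0]-p[0],w[1]-p[1],0]]).round(3))
E
```

```text
[ 0.57919379 -0.01544133  1.51083627] 86.56454176772469
[[-0.4 -0.5]
 [-0.7 -0.3]
 [-0.6 -1. ]
 [-0.5  0.2]
 [ 0.4 -0.8]
 [ 0.   1.2]
 [ 0.   0.9]
 [ 0.1  0.6]
 [-0.3 -0.5]
 [ 0.6 -0.3]
 [-0.4 -0.8]
 [ 0.2  0.5]
 [ 0.  -1.2]
 [ 0.9 -0.7]
 [-0.2  0.1]]
A [ 0.4388 -0.2441] [37, 47, 33, 49] [np.float64(70.8), np.float64(157.5), np.float64(74.2), np.float64(162.2)] [[-0.237  0.126  0.   ]]
B [0.4341 0.2815] [49, 39, 47, 39] [np.float64(84.7), np.float64(171.0), np.float64(85.4), np.float64(173.9)] [[0.288 0.163 0.   ]]
C [0.6305 0.2882] [35, 50, 34, 50] [np.float64(64.4), np.float64(149.8), np.float64(64.4), np.float64(151.3)] [[ 0.306 -0.033  0.   ]]
tin [0.656 0.334]
tape [ 0.38  -0.228]
drvtip [ 0.357 -0.123]
drvend [ 0.473 -0.213]
jar [ 0.645 -0.284]
glue [ 0.533 -0.506]
spray [0.531 0.448]
measure [ 0.56  -0.348]
spare [[ 0.039 -0.095  0.   ]]
spare [[ 0.04  -0.052  0.   ]]
spare [[ 0.118 -0.063  0.   ]]
```

```bash
cat >> h.py <<'E'
def jw(x,y,z): return T(np.load("jig.npy"),[[x/1000,y/1000,z/1000]])[0]
def wj(P):
    p=np.load("jig.npy"); q=T([0,0,-p[2]],[[P[0]-p[0],P[1]-p[1],P[2]]])[0]*1000; return q.round(1)
def Rt(jawdeg,lean=0,feeddeg=None):
    "tool down with jaw (y) axis at world angle jawdeg; lean back so z tips towards world angle feeddeg"
    a=np.radians(jawdeg); y=np.array([np.cos(a),np.sin(a),0]); z=np.array([0,0,-1.]); x=np.cross(y,z)
    M=R.from_matrix(np.c_[x,y,z])
    if lean:
        f=np.radians(feeddeg); d=np.array([np.cos(f),np.sin(f),0]); ax=np.cross([0,0,-1.],d)
        M=R.from_rotvec(ax*np.radians(lean))*M
    return M
def step(p0,R0,p1,R1):
    dv=(np.array(p1)-p0)*10; rv=(R1*R0.inv()).as_rotvec()/(np.pi/2)
    n=max(np.abs(np.linalg.norm(dv))/.6,np.linalg.norm(rv)/.117)
    print("dp",dv.round(3),"rot",rv.round(4),"rows>=",round(n,2))
def jawdir(R0):
    y=R0.apply([0,1,0]); return np.degrees(np.arctan2(y[1],y[0]))
E
python3 - <<'E'
from rig import *
from h import *
s=get_state(); p=s["ee_pos"]; r=R.from_rotvec(s["eef_rot"]); print(r.as_matrix().round(3),jawdir(r))
print("apron",jw(-105,0,10))
for j in (84.0,-96.0): 
    print(j); step(p,r,[.434,.2815,.2],Rt(j))
E
```

```text
[[ 0.915  0.403 -0.001]
 [ 0.403 -0.915  0.001]
 [-0.    -0.001 -1.   ]] -66.23052836156505
apron [ 0.57290176 -0.12025264  0.01      ]
84.0
dp [ 1.723  8.76  -0.305] rot [ 3.0000e-04 -1.2000e-03  1.6692e+00] rows>= 14.89
-96.0
dp [ 1.723  8.76  -0.305] rot [-9.000e-04 -2.000e-04 -3.308e-01] rows>= 14.89
```

Emit:
move_arm --series '[{"dp":[0.29,0.47,0.05],"rot":[0,0,0.08],"gripper":1},{"dp":[0.29,0.47,0.05],"rot":[0,0,0.08],"gripper":1},{"dp":[0.29,0.47,0.05],"rot":[0,0,0.08],"gripper":1},{"dp":[0.29,0.47,0.05],"rot":[0,0,0.08],"gripper":1},{"dp":[0.29,0.47,0.05],"rot":[0,0,0.08],"gripper":1},{"dp":[0.29,0.47,0.05],"rot":[0,0,0.08],"gripper":1},{"dp":[0.29,0.47,0.05],"rot":[0,0,0.08],"gripper":1},{"dp":[0.29,0.47,0.05],"rot":[0,0,0.08],"gripper":1},{"dp":[0.29,0.47,0.05],"rot":[0,0,0.08],"gripper":1},{"dp":[0.29,0.47,0.05],"rot":[0,0,0.08],"gripper":1}]'

```text
time: 1.4
ee_pos: [0.5525, -0.1234, 0.2814]
eef_rot: [2.102, 2.334, -0.0]
wrist_force: [0.7, -0.1, 0.1]
grip_width: 0.999
```

Emit:
move_arm --series '[{"dp":[-0.148,0.506,-0.1],"rot":[0,0,0.109]},{"dp":[-0.148,0.506,-0.1],"rot":[0,0,0.109]},{"dp":[-0.148,0.506,-0.1],"rot":[0,0,0.109]},{"dp":[-0.148,0.506,-0.1],"rot":[0,0,0.109]},{"dp":[-0.148,0.506,-0.1],"rot":[0,0,0.109]},{"dp":[-0.148,0.506,-0.1],"rot":[0,0,0.109]},{"dp":[-0.148,0.506,-0.1],"rot":[0,0,0.109]},{"dp":[-0.148,0.506,-0.1],"rot":[0,0,0.109]},{"dp":[0,0,0]}]'

```text
$.series[0]: bad value
```

```bash
python3 - <<'E'
from rig import *
from h import *
s=get_state(); p=s["ee_pos"]; r=R.from_rotvec(s["eef_rot"]); print(s["time"],p,jawdir(r),s["joint_pos"].round(2))
c=get_calibration("wrist"); np.save("wc1.npy",c,allow_pickle=True)
cv2.imwrite("pics/w1.png",get_image("wrist"))
E
```

```text
1.4 [ 0.5524753  -0.12341231  0.2814179 ] 5.985021456917296 [ 0.67  0.16 -0.56  1.57  0.08  1.44  0.21]
```

View pics/w1.png

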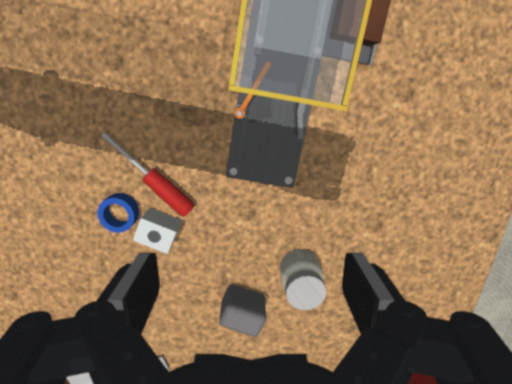

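Emit:
move_arm --series '[{"dp":[-0.148,0.506,-0.1],"rot":[0,0,0.109],"gripper":1},{"dp":[-0.148,0.506,-0.1],"rot":[0,0,0.109],"gripper":1},{"dp":[-0.148,0.506,-0.1],"rot":[0,0,0.109],"gripper":1},{"dp":[-0.148,0.506,-0.1],"rot":[0,0,0.109],"gripper":1},{"dp":[-0.148,0.506,-0.1],"rot":[0,0,0.109],"gripper":1},{"dp":[-0.148,0.506,-0.1],"rot":[0,0,0.109],"gripper":1},{"dp":[-0.148,0.506,-0.1],"rot":[0,0,0.109],"gripper":1},{"dp":[-0.148,0.506,-0.1],"rot":[0,0,0.109],"gripper":1},{"dp":[0,0,0],"rot":[0,0,0],"gripper":1}]'

```text
time: 2.58
ee_pos: [0.4304, 0.2842, 0.2008]
eef_rot: [-0.143, -3.136, -0.003]
wrist_force: [-0.1, -0.7, -0.4]
grip_width: 1.002
```

```bash
python3 - <<'E'
from rig import *
from h import *
s=get_state(); p=s["ee_pos"]; r=R.from_rotvec(s["eef_rot"]); print(s["time"],p,jawdir(r),s["joint_pos"].round(2))
c=get_calibration("wrist"); np.save("wc2.npy",c,allow_pickle=True)
cv2.imwrite("pics/w2.png",get_image("wrist"))
w=cv2.imread("pics/w1.png"); cv2.imwrite("pics/w1c.png",cv2.resize(w[0:200,200:400],None,fx=4,fy=3,interpolation=cv2.INTER_CUBIC))
E
```

```text
2.575 [0.43037214 0.28415969 0.20079021] 84.76650074559142 [ 0.28  0.14 -0.98  1.79  0.12  1.27  0.76]
```

View pics/w2.png

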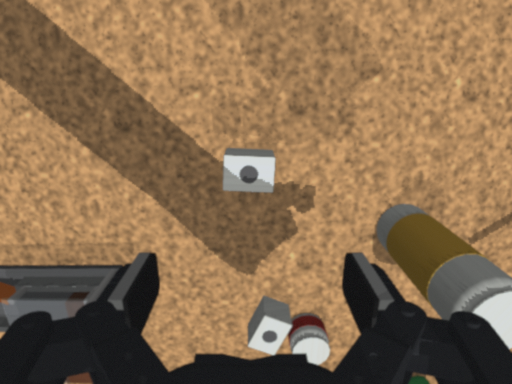

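View pics/w1c.png

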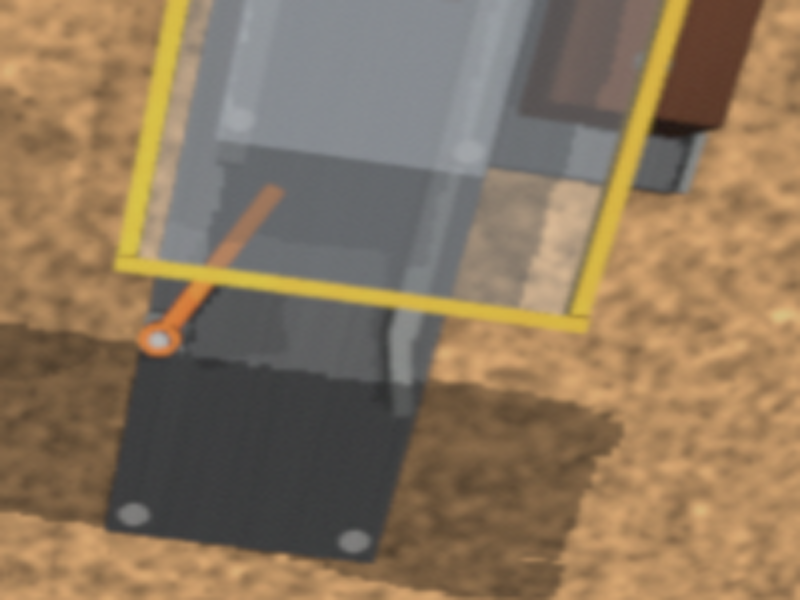

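```bash
python3 - <<'E'
from rig import *
from h import *
c1=np.load("wc1.npy",allow_pickle=True).item(); c2=np.load("wc2.npy",allow_pickle=True).item()
q=[((107,527),[-150,46,10]),((374,560),[-150,-46,10]),((158,340),[-62,40,41]),((118,264),[-36,50,147]),((590,324),[-36,-50,147]),((276,187),[0,14.5,39])]
obs=[(c1,np.array([a[0]/4+200-.4,a[1]/3-.35]),np.array(L)*.001) for a,L in q]
p,r=fit(obs,np.load("jig.npy")); print(p,np.degrees(p[2]),"\n",r.round(1), np.load("jig.npy"))
o=np.load("jig.npy"); print((proj(c1,T(o,np.array([L for a,L in q])*.001))-[u for _,u,_ in obs]).round(1))
for uv in [(249,174),(224,157.5),(274.5,157.5),(273,192),(222.5,191)]: print(atz(c2,uv,.04).round(4))
E
```

```text
[ 0.57791311 -0.01319936  1.51672371] 86.90186743212458 
 [[-0.3  1. ]
 [ 1.1  0.5]
 [ 0.5 -1.2]
 [-1.1  0.3]
 [-0.6  0.4]
 [ 2.  -2.5]] [ 0.57919379 -0.01544133  1.51083627]
[[-0.1  2.4]
 [ 1.1  2.2]
 [ 1.1  0.6]
 [-0.   2.8]
 [ 0.1  3.6]
 [ 2.9 -0.4]]
[0.4316 0.2838 0.04  ]
[0.4132 0.2616 0.04  ]
[0.4176 0.3095 0.04  ]
[0.452  0.3056 0.04  ]
[0.4464 0.2563 0.04  ]
```

Emit:
move_arm --series '[{"dp":[0.015,0,-0.475],"rot":[0,0,0],"gripper":1},{"dp":[0,0,-0.475],"rot":[0,0,0],"gripper":1},{"dp":[0,0,-0.475],"rot":[0,0,0],"gripper":1},{"dp":[0,0,-0.475],"rot":[0,0,0],"gripper":1},{"dp":[0,0,0],"rot":[0,0,0],"gripper":1},{"dp":[0,0,0],"rot":[0,0,0],"gripper":0},{"dp":[0,0,0],"rot":[0,0,0],"gripper":0},{"dp":[0,0,0],"rot":[0,0,0],"gripper":0},{"dp":[0,0,0],"rot":[0,0,0],"gripper":0},{"dp":[0,0,0],"rot":[0,0,0],"gripper":0}]' --force 50

```text
time: 3.88
ee_pos: [0.4372, 0.2808, 0.014]
eef_rot: [0.158, 3.133, 0.003]
wrist_force: [-0.1, -0.5, 6.2]
grip_width: 0.574
```

Emit:
move_arm --series '[{"dp":[0,0,0.5],"rot":[0,0,0],"gripper":0},{"dp":[0,0,0.5],"rot":[0,0,0],"gripper":0},{"dp":[0,0,0.5],"rot":[0,0,0],"gripper":0},{"dp":[0.1,-0.3,0.4],"rot":[0,0,-0.109],"gripper":0},{"dp":[0.16,-0.46,0.3],"rot":[0,0,-0.109],"gripper":0},{"dp":[0.16,-0.46,0.3],"rot":[0,0,-0.109],"gripper":0},{"dp":[0.16,-0.46,0],"rot":[0,0,-0.109],"gripper":0},{"dp":[0.16,-0.46,0],"rot":[0,0,-0.109],"gripper":0},{"dp":[0.16,-0.46,0],"rot":[0,0,-0.109],"gripper":0},{"dp":[0.16,-0.46,0],"rot":[0,0,-0.109],"gripper":0},{"dp":[0.16,-0.46,0],"rot":[0,0,-0.109],"gripper":0},{"dp":[0.16,-0.48,0],"rot":[0,0,-0.109],"gripper":0}]'

```text
time: 5.38
ee_pos: [0.5734, -0.1213, 0.2627]
eef_rot: [2.302, 2.135, 0.001]
wrist_force: [0.4, -0.1, -0.4]
grip_width: 0.576
```

```bash
python3 - <<'E'
from rig import *
from h import *
np.save("jig.npy",[0.5786,-0.0145,1.513])
s=get_state(); p=s["ee_pos"]; r=R.from_rotvec(s["eef_rot"]); print(s["time"],p,jawdir(r),s["joint_pos"].round(2),s["wrist_force"],s["grip_width"])
c=get_calibration("wrist"); np.save("wc3.npy",c,allow_pickle=True)
cv2.imwrite("pics/w3.png",get_image("wrist"))
step(p,r,jw(-105,0,10)+[0,0,.2],Rt(np.degrees(1.513)-90))
E
```

```text
5.375 [ 0.57342737 -0.12126959  0.26274936] -4.335741797659521 [ 0.67  0.21 -0.58  1.55  0.12  1.41 -0.  ] [ 0.35233627 -0.14216312 -0.41645896] 0.5759829008458123
dp [-0.009  0.019 -0.527] rot [0.0005 0.0013 0.0114] rows>= 0.88
```

View pics/w3.png

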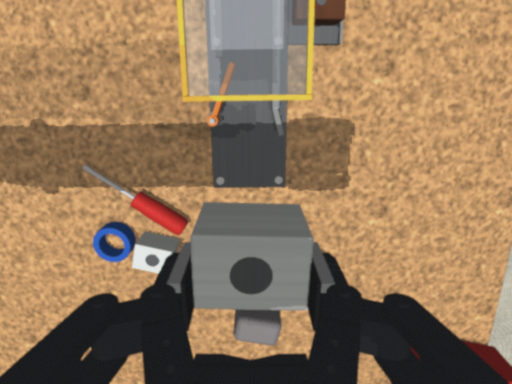

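```bash
python3 - <<'E'
import cv2
w=cv2.imread("pics/w3.png"); cv2.imwrite("pics/w3c.png",cv2.resize(w[0:200,160:360],None,fx=4,fy=3,interpolation=cv2.INTER_CUBIC))
E
```

```text
(no output)
```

View pics/w3c.png

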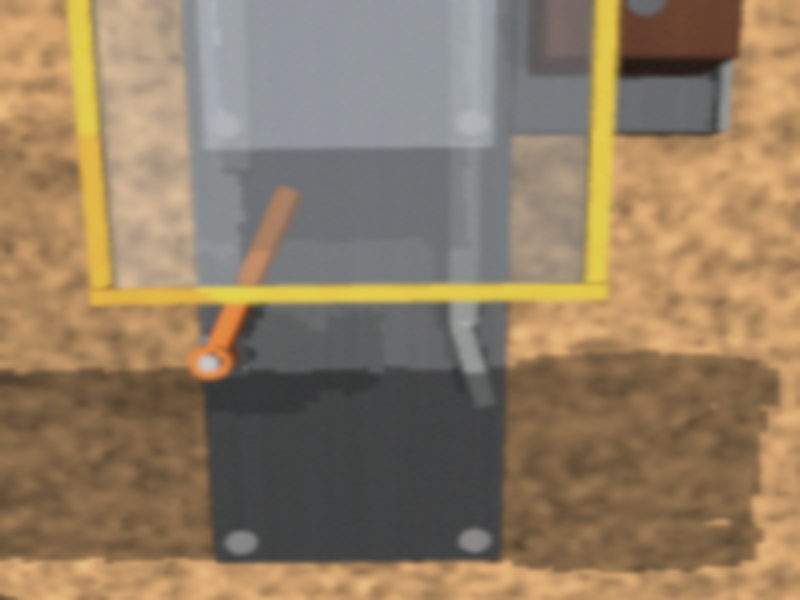

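```bash
python3 - <<'E'
from rig import *
from h import *
c1=np.load("wc3.npy",allow_pickle=True).item()
q=[((216,560),[-150,46,10]),((501,560),[-150,-46,10]),((209,362),[-62,40,41]),((93,300),[-36,50,147]),((606,294),[-36,-50,147]),((288,188),[0,14.5,39]),((458,318),[-50,-28,30]),((204,148),[10,36,59]),((494,146),[10,-36,59]),((719,133),[20,-106,10])]
obs=[(c1,np.array([a[0]/4+160-.4,a[1]/3-.35]),np.array(L)*.001) for a,L in q]
p,r=fit(obs,np.load("jig.npy")); print(p,np.degrees(p[2]),"\n",r.round(1))
np.save("jigw3.npy",p)
E
```

```text
[ 0.57828005 -0.01419093  1.50883071] 86.44963152873913 
 [[-0.3  1.1]
 [ 0.4  0.1]
 [-0.  -0.3]
 [-1.   0.6]
 [ 0.3  0.7]
 [ 1.8 -2. ]
 [-1.4  1.6]
 [-0.1 -0.2]
 [-0.2 -0.7]
 [ 1.  -1.1]]
```

Emit:
move_arm --series '[{"dp":[-0.01,0.02,-0.55],"rot":[0,0,0.009],"gripper":0},{"dp":[0,0,-0.55],"rot":[0,0,0],"gripper":0},{"dp":[0,0,-0.55],"rot":[0,0,0],"gripper":0},{"dp":[0,0,-0.5],"rot":[0,0,0],"gripper":0},{"dp":[0,0,0],"rot":[0,0,0],"gripper":0},{"dp":[0,0,0],"rot":[0,0,0],"gripper":0}]'

```text
time: 6.18
ee_pos: [0.5737, -0.1182, 0.0489]
eef_rot: [2.281, 2.156, 0.003]
wrist_force: [0.3, 1.7, -1.1]
grip_width: 0.578
```

```bash
python3 - <<'E'
from rig import *
from h import *
np.save("jig.npy",[0.5785,-0.0144,1.510])
s=get_state(); p=s["ee_pos"]; r=R.from_rotvec(s["eef_rot"]); print(s["time"],p,wj(p),jawdir(r),s["wrist_force"],s["grip_width"])
step(p,r,jw(-105,0,24),Rt(np.degrees(1.510)-90))
E
```

```text
6.175 [ 0.57374852 -0.11816132  0.0489356 ] [-103.9   -1.6   48.9] -3.217428153409545 [ 0.25548435  1.65537948 -1.11970421] 0.5783344888911834
dp [-0.016 -0.01  -0.249] rot [ 0.0005  0.0023 -0.003 ] rows>= 0.42
```

Emit:
move_arm --series '[{"dp":[-0.015,-0.01,-0.15],"rot":[0,0,0],"gripper":0},{"dp":[0,0,-0.09],"rot":[0,0,0],"gripper":0},{"dp":[0,0,0],"rot":[0,0,0],"gripper":0}]'

```text
time: 6.55
ee_pos: [0.5713, -0.1195, 0.0237]
eef_rot: [2.282, 2.156, 0.0]
wrist_force: [-2.8, -0.5, 5.8]
grip_width: 0.574
```

Emit:
move_arm --series '[{"dp":[0,0,0.02],"rot":[0,0,0],"gripper":1},{"dp":[0,0,0],"rot":[0,0,0],"gripper":1},{"dp":[0,0,0.2],"rot":[0,0,0],"gripper":1},{"dp":[0,0,0.5],"rot":[0,0,0],"gripper":1},{"dp":[0,0,0.5],"rot":[0,0,0],"gripper":1},{"dp":[0,-0.1,0],"rot":[0.1,-0.006,0],"gripper":0},{"dp":[0,-0.1,0],"rot":[0.1,-0.006,0],"gripper":0},{"dp":[0,-0.1,0],"rot":[0.1,-0.006,0],"gripper":0},{"dp":[0.03,-0.1,0],"rot":[0.1,-0.006,0],"gripper":0},{"dp":[0,-0.03,0],"rot":[0.1,-0.006,0],"gripper":0},{"dp":[0,0,0],"rot":[0,0,0],"gripper":0}]'

```text
time: 7.92
ee_pos: [0.5722, -0.1663, 0.1416]
eef_rot: [-1.822, -1.708, -0.755]
wrist_force: [-0.4, -0.1, -0.1]
grip_width: -0.001
```

```bash
python3 - <<'E'
from rig import *
from h import *
s=get_state(); p=s["ee_pos"]; r=R.from_rotvec(s["eef_rot"]); print(s["time"],p,wj(p),jawdir(r),s["joint_pos"].round(2),s["wrist_force"],s["grip_width"])
step(p,r,jw(-148,-6,24),Rt(np.degrees(1.510)-90,45,np.degrees(1.51)))
for n in ("wrist","scene","side"): cv2.imwrite(f"pics/{n}4.png",get_image(n))
im=cv2.imread("pics/scene4.png"); cv2.imwrite("pics/s4c.png",cv2.resize(im[130:280,130:310],None,fx=4,fy=4,interpolation=cv2.INTER_CUBIC))
E
```

```text
7.925 [ 0.57215033 -0.16627108  0.14164761] [-152.    -2.9  141.6] -3.6559862150164983 [ 1.04  0.64 -0.6   1.5  -0.36  1.45  0.52] [-0.40000949 -0.09950687 -0.08114646] -0.0013691777424453236
dp [ 0.033  0.038 -1.176] rot [-0.0013 -0.0008  0.0019] rows>= 1.96
```

View pics/wrist4.png

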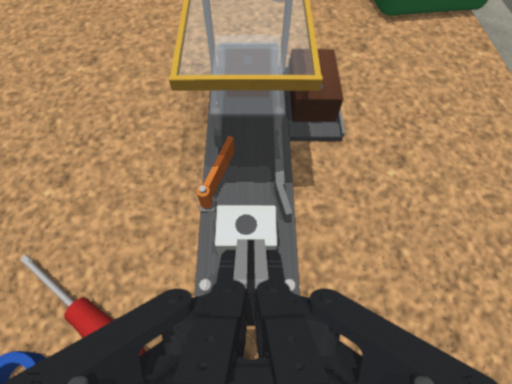

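View pics/s4c.png

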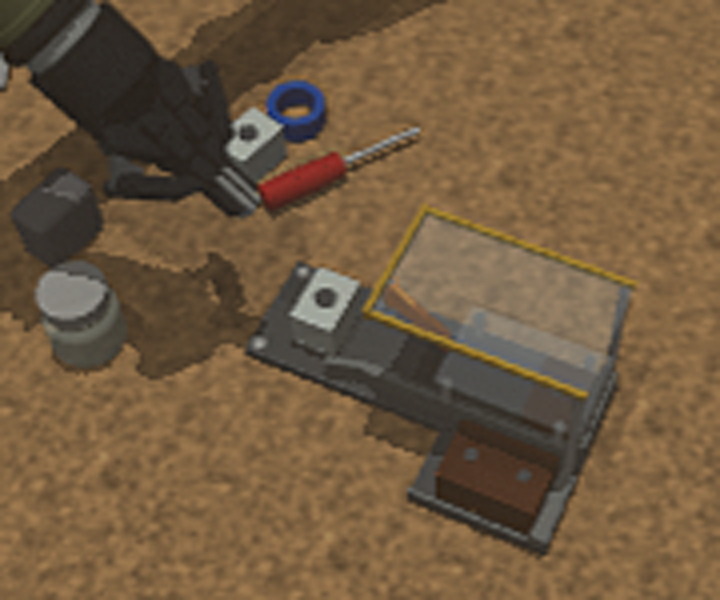

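Emit:
move_arm --series '[{"dp":[0.035,0.03,-0.4],"rot":[0,0,0],"gripper":0},{"dp":[0,0,-0.4],"rot":[0,0,0],"gripper":0},{"dp":[0,0,-0.37],"rot":[0,0,0],"gripper":0},{"dp":[0,0,0],"rot":[0,0,0],"gripper":0},{"dp":[0,0,0],"rot":[0,0,0],"gripper":0}]'

```text
time: 8.7
ee_pos: [0.5786, -0.1581, 0.0303]
eef_rot: [-1.815, -1.721, -0.758]
wrist_force: [0.9, -0.8, 0.7]
grip_width: 0.002
```

```bash
python3 - <<'E'
from rig import *
from h import *
s=get_state(); p=s["ee_pos"]; r=R.from_rotvec(s["eef_rot"]); print(s["time"],p,wj(p),jawdir(r),s["wrist_force"])
step(p,r,jw(-65,-6,22),Rt(np.degrees(1.510)-90,45,np.degrees(1.51)))
cv2.imwrite(f"pics/wrist5.png",get_image("wrist"))
E
```

```text
8.7 [ 0.57860362 -0.15808156  0.03026559] [-143.4   -8.8   30.3] -3.1710914313900584 [ 0.88879651 -0.80892542  0.71980753]
dp [ 0.019  0.784 -0.083] rot [ 0.0004  0.0038 -0.0035] rows>= 1.31
```

View pics/wrist5.png

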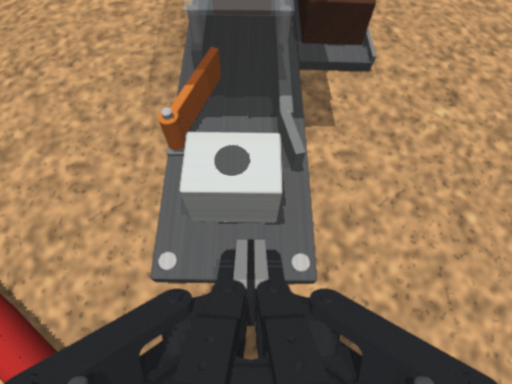

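Emit:
move_arm --series '[{"dp":[-0.045,0.03,-0.07],"rot":[0,0,0],"gripper":0},{"dp":[0,0.06,0],"rot":[0,0,0],"gripper":0},{"dp":[0.005,0.08,0],"rot":[0,0,0],"gripper":0},{"dp":[0.005,0.08,0],"rot":[0,0,0],"gripper":0},{"dp":[0.005,0.08,0],"rot":[0,0,0],"gripper":0},{"dp":[0.005,0.08,0],"rot":[0,0,0],"gripper":0},{"dp":[0.005,0.08,0],"rot":[0,0,0],"gripper":0},{"dp":[0.005,0.08,0],"rot":[0,0,0],"gripper":0},{"dp":[0.005,0.08,0],"rot":[0,0,0],"gripper":0},{"dp":[0.005,0.06,0],"rot":[0,0,0],"gripper":0},{"dp":[0,0,0],"rot":[0,0,0],"gripper":0}]'

```text
time: 10.12
ee_pos: [0.5765, -0.0874, 0.0205]
eef_rot: [-1.815, -1.717, -0.756]
wrist_force: [-0.1, -0.0, -0.4]
grip_width: -0.002
```

```bash
python3 - <<'E'
from rig import *
from h import *
s=get_state(); p=s["ee_pos"]; r=R.from_rotvec(s["eef_rot"]); print(s["time"],p,wj(p),jawdir(r),s["wrist_force"])
step(p,r,jw(-65,-4,22),Rt(np.degrees(1.510)-90,45,np.degrees(1.51)))
cv2.imwrite(f"pics/wrist6.png",get_image("wrist"))
E
```

```text
10.125 [ 0.57647694 -0.08742763  0.02047187] [-73.   -2.4  20.5] -3.2453813341753546 [-0.0598754  -0.02099955 -0.42809512]
dp [0.021 0.079 0.015] rot [-0.001   0.0016 -0.0026] rows>= 0.14
```

View pics/wrist6.png

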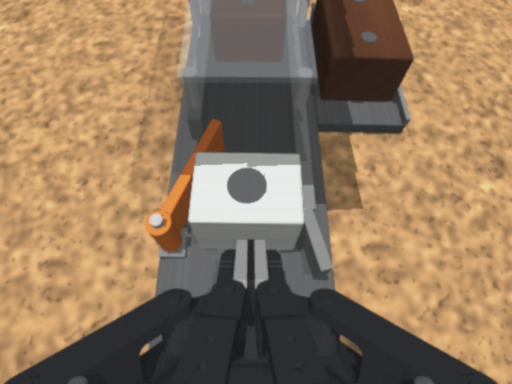

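Emit:
move_arm --series '[{"dp":[0.01,0.07,0.01],"rot":[0,0,0],"gripper":0},{"dp":[0.01,0.07,0],"rot":[0,0,0],"gripper":0},{"dp":[0.005,0.07,0],"rot":[0,0,0],"gripper":0},{"dp":[0.005,0.07,0],"rot":[0,0,0],"gripper":0},{"dp":[0.005,0.07,0],"rot":[0,0,0],"gripper":0},{"dp":[0.005,0.07,0],"rot":[0,0,0],"gripper":0},{"dp":[0.005,0.07,0],"rot":[0,0,0],"gripper":0},{"dp":[0,0,0],"rot":[0,0,0],"gripper":0}]'

```text
time: 11.18
ee_pos: [0.5808, -0.0376, 0.0217]
eef_rot: [-1.814, -1.717, -0.756]
wrist_force: [-0.1, -0.7, -0.5]
grip_width: 0.0
```

```bash
python3 - <<'E'
from rig import *
from h import *
s=get_state(); p=s["ee_pos"]; r=R.from_rotvec(s["eef_rot"]); print(s["time"],p,wj(p),jawdir(r),s["wrist_force"])
cv2.imwrite(f"pics/wrist7.png",get_image("wrist"))
E
```

```text
11.175 [ 0.58075124 -0.0376048   0.02169396] [-23.   -3.7  21.7] -3.197911834439438 [-0.06808464 -0.73847281 -0.47350119]
```

View pics/wrist7.png

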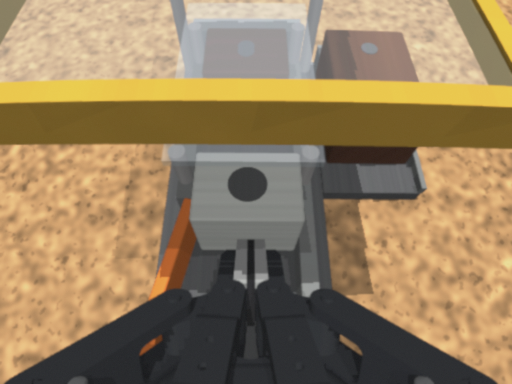

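Emit:
move_arm --series '[{"dp":[0.003,0.04,0],"rot":[0,0,0],"gripper":0},{"dp":[0.003,0.04,0],"rot":[0,0,0],"gripper":0},{"dp":[0.003,0.04,0],"rot":[0,0,0],"gripper":0},{"dp":[0.003,0.04,0],"rot":[0,0,0],"gripper":0},{"dp":[0,0,0],"rot":[0,0,0],"gripper":0},{"dp":[0,0,0],"rot":[0,0,0],"gripper":0}]'

```text
time: 11.98
ee_pos: [0.5824, -0.0224, 0.0217]
eef_rot: [-1.815, -1.716, -0.757]
wrist_force: [-1.0, -0.2, 1.4]
grip_width: 0.001
```

```bash
python3 - <<'E'
from rig import *
from h import *
s=get_state(); p=s["ee_pos"]; r=R.from_rotvec(s["eef_rot"]); print(s["time"],p,wj(p),jawdir(r),s["wrist_force"])
cv2.imwrite(f"pics/wrist8.png",get_image("wrist"))
d=get_image("side"); cv2.imwrite("pics/d8.png",cv2.resize(d[160:270,200:340],None,fx=5,fy=5,interpolation=cv2.INTER_CUBIC))
E
```

```text
11.975 [ 0.58243934 -0.02239343  0.02172572] [-7.7 -4.4 21.7] -3.274345285278066 [-0.97878301 -0.15597408  1.38124463]
```

View pics/wrist8.png

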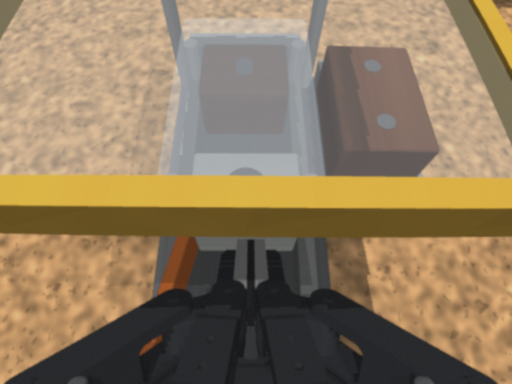

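View pics/d8.png

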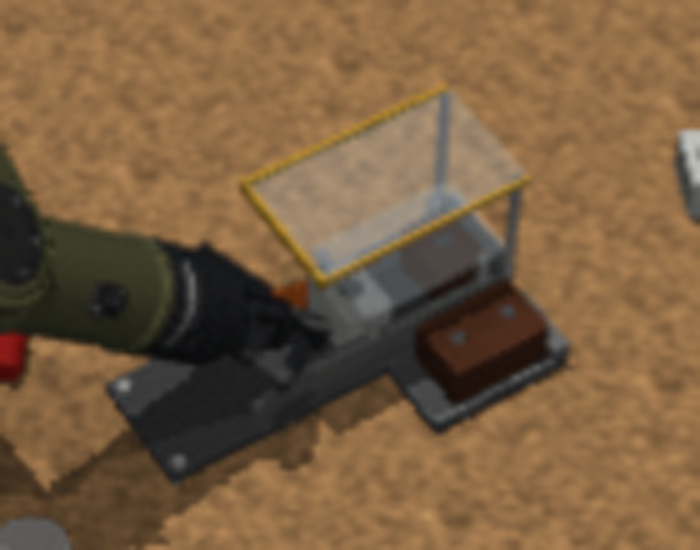

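Emit:
move_arm --series '[{"dp":[0.002,0.03,0],"rot":[0,0,0],"gripper":0},{"dp":[0.002,0.03,0],"rot":[0,0,0],"gripper":0},{"dp":[0.002,0.03,0],"rot":[0,0,0],"gripper":0},{"dp":[0,0,0],"rot":[0,0,0],"gripper":0},{"dp":[0,0,0],"rot":[0,0,0],"gripper":0}]'

```text
time: 12.7
ee_pos: [0.5828, -0.0139, 0.0214]
eef_rot: [-1.816, -1.716, -0.756]
wrist_force: [-0.6, -0.0, -0.9]
grip_width: 0.004
```

```bash
python3 - <<'E'
from rig import *
from h import *
s=get_state(); p=s["ee_pos"]; r=R.from_rotvec(s["eef_rot"]); print(s["time"],p,wj(p),jawdir(r),s["wrist_force"])
cv2.imwrite(f"pics/wrist9.png",get_image("wrist"))
d=get_image("side"); cv2.imwrite("pics/d9.png",cv2.resize(d[160:270,200:340],None,fx=5,fy=5,interpolation=cv2.INTER_CUBIC))
E
```

```text
12.7 [ 0.5828398  -0.01386336  0.02144739] [ 0.8 -4.3 21.4] -3.2800276605513496 [-0.62616427 -0.00988436 -0.85115663]
```

View pics/wrist9.png

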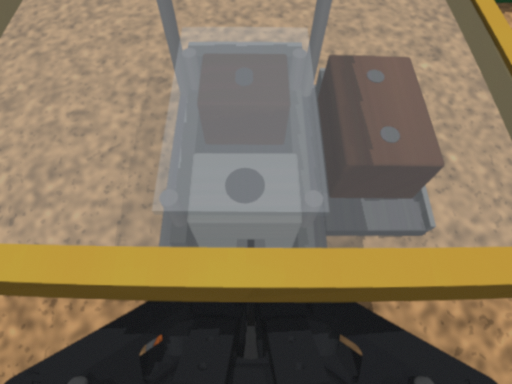

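View pics/d9.png

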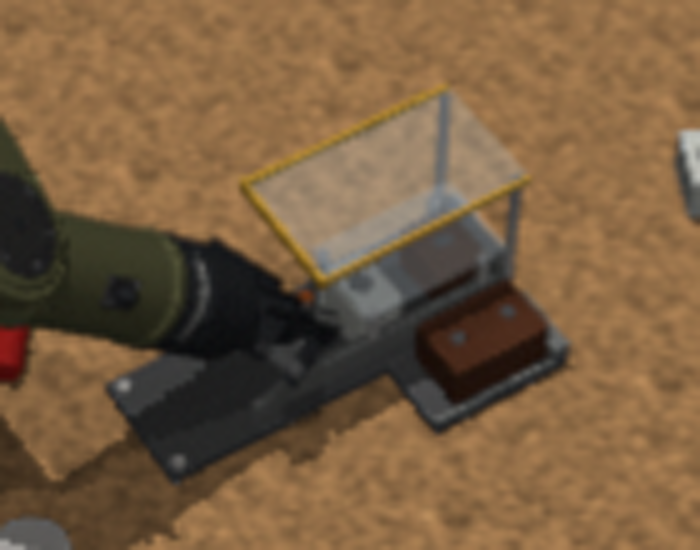

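```bash
python3 - <<'E'
from rig import *
from h import *
c=get_calibration("wrist")
for uv in [(245,185),(189,219),(300,221),(193,154),(297,154)]: print(wj(atz(c,uv,.05)))
print("blank near edge",wj(atz(c,(245,142),.048)))
E
```

```text
[25.5 -1.9 50. ]
[ 8.9 21.9 50. ]
[  8.2 -25.5  50. ]
[42.1 23.  50. ]
[ 42.2 -26.3  50. ]
blank near edge [50.5 -1.6 48. ]
```

Emit:
move_arm --series '[{"dp":[-0.01,-0.2,0],"rot":[0,0,0],"gripper":0},{"dp":[-0.02,-0.3,0],"rot":[0,0,0],"gripper":0},{"dp":[-0.02,-0.3,0.1],"rot":[0,0,0],"gripper":0},{"dp":[0,0,0],"rot":[0,0,0],"gripper":0}]'

```text
time: 13.3
ee_pos: [0.5786, -0.1, 0.031]
eef_rot: [-1.825, -1.714, -0.757]
wrist_force: [-0.6, 0.8, 0.2]
grip_width: -0.002
```

```bash
python3 - <<'E'
from rig import *
from h import *
s=get_state(); p=s["ee_pos"]; r=R.from_rotvec(s["eef_rot"]); print(s["time"],p,wj(p),jawdir(r),s["wrist_force"])
c=get_calibration("wrist"); np.save("wc10.npy",c,allow_pickle=True)
cv2.imwrite(f"pics/wrist10.png",get_image("wrist"))
E
```

```text
13.3 [ 0.57859107 -0.10000582  0.03103502] [-85.4  -5.3  31. ] -3.688547545990014 [-0.61079313  0.80488142  0.2369108 ]
```

View pics/wrist10.png

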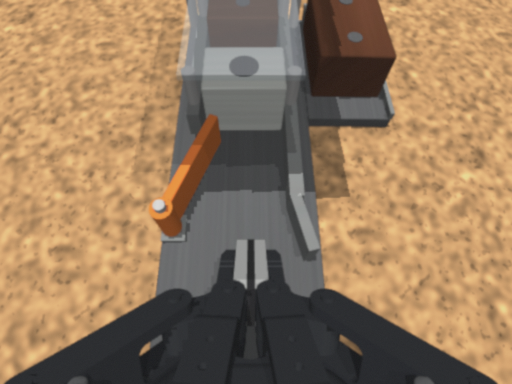

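Emit:
move_arm --series '[{"dp":[-0.01,-0.1,0.4],"rot":[0,0,0],"gripper":0},{"dp":[0,0,0.55],"rot":[-0.05,0.003,0],"gripper":0},{"dp":[0,0,0.55],"rot":[-0.11,0.007,0],"gripper":0},{"dp":[0,0,0.55],"rot":[-0.11,0.007,0],"gripper":0.5},{"dp":[0.065,0.25,0.2],"rot":[-0.11,0.007,0],"gripper":1},{"dp":[0.065,0.4,0.2],"rot":[-0.12,0.006,0],"gripper":1},{"dp":[0.065,0.54,0],"rot":[0,0,-0.045],"gripper":1},{"dp":[0.065,0.54,0],"rot":[0,0,-0.045],"gripper":1},{"dp":[0.065,0.54,0],"rot":[0,0,-0.045],"gripper":1},{"dp":[0.065,0.54,0],"rot":[0,0,-0.045],"gripper":1},{"dp":[0.065,0.54,-0.1],"rot":[0,0,-0.045],"gripper":1},{"dp":[0.065,0.54,-0.3],"rot":[0,0,-0.045],"gripper":1}]'

```text
time: 14.85
ee_pos: [0.6291, 0.2877, 0.2373]
eef_rot: [-2.688, -1.626, -0.006]
wrist_force: [0.5, -0.6, 0.2]
grip_width: 0.998
```

Emit:
move_arm --series '[{"dp":[0,0.07,-0.2],"rot":[0,0,0],"gripper":1},{"dp":[0,0,0],"rot":[0,0,0],"gripper":1},{"dp":[0,0,0],"rot":[0,0,0],"gripper":1},{"dp":[0,0,0],"rot":[0,0,0],"gripper":1}]'

```text
time: 15.35
ee_pos: [0.63, 0.2902, 0.218]
eef_rot: [2.688, 1.624, 0.005]
wrist_force: [-0.4, -0.4, 0.3]
grip_width: 1.004
```

```bash
python3 - <<'E'
from rig import *
from h import *
s=get_state(); p=s["ee_pos"]; r=R.from_rotvec(s["eef_rot"]); print(s["time"],p,jawdir(r),r.as_matrix()[:,2].round(3))
step(p,r,[.6305,.288,.19],Rt(-28))
c=get_calibration("wrist"); np.save("wc11.npy",c,allow_pickle=True)
cv2.imwrite(f"pics/wrist11.png",get_image("wrist"))
E
```

```text
15.35 [0.63002877 0.29021024 0.21796372] -27.72300605697168 [ 0.003  0.001 -1.   ]
dp [ 0.005 -0.022 -0.28 ] rot [-0.0006  0.002  -0.0031] rows>= 0.47
```

View pics/wrist11.png

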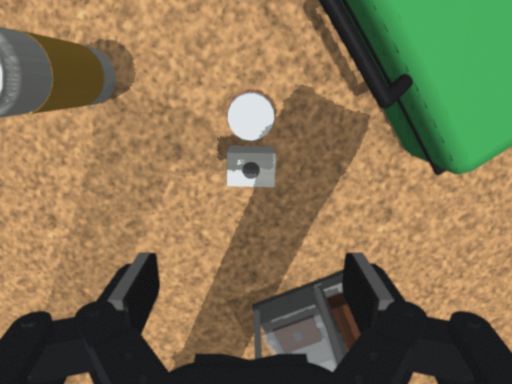

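```bash
python3 - <<'E'
from h import *
c=np.load("wc11.npy",allow_pickle=True).item()
W=np.array([atz(c,uv,.04) for uv in [(227,154),(276,154),(275,188),(227,187)]]); print(W.mean(0),atz(c,(251,170.5),.04),np.degrees(np.arctan2(*(W[0]-W[1])[1::-1])))
print("tin",atz(c,(251,117),.045))
E
```

```text
[0.62980979 0.28811892 0.04      ] [0.62982797 0.28871203 0.04      ] 152.24504419606416
tin [0.65493572 0.33652791 0.045     ]
```

Emit:
move_arm --series '[{"dp":[0,-0.017,-0.55],"rot":[0,0,0],"gripper":1},{"dp":[0,0,-0.55],"rot":[0,0,0],"gripper":1},{"dp":[0,0,-0.55],"rot":[0,0,0],"gripper":1},{"dp":[0,0,-0.42],"rot":[0,0,0],"gripper":1},{"dp":[0,0,0],"rot":[0,0,0],"gripper":1},{"dp":[0,0,0],"rot":[0,0,0],"gripper":0},{"dp":[0,0,0],"rot":[0,0,0],"gripper":0},{"dp":[0,0,0],"rot":[0,0,0],"gripper":0},{"dp":[0,0,0],"rot":[0,0,0],"gripper":0},{"dp":[0,0,0],"rot":[0,0,0],"gripper":0}]'

```text
time: 16.65
ee_pos: [0.631, 0.2912, 0.0129]
eef_rot: [2.687, 1.627, 0.01]
wrist_force: [-0.4, 0.3, 6.2]
grip_width: 0.575
```

Emit:
move_arm --series '[{"dp":[0,0,0.4],"rot":[0,0,0],"gripper":0},{"dp":[0,0,0.55],"rot":[0,0,0],"gripper":0},{"dp":[0,0,0.55],"rot":[0,0,0],"gripper":0},{"dp":[-0.05,-0.3,0.5],"rot":[0,0,0.03],"gripper":0},{"dp":[-0.07,-0.5,0.3],"rot":[0,0,0.03],"gripper":0},{"dp":[-0.07,-0.5,0.1],"rot":[0,0,0.03],"gripper":0},{"dp":[-0.08,-0.55,0],"rot":[0,0,0.03],"gripper":0},{"dp":[-0.08,-0.55,0],"rot":[0,0,0.03],"gripper":0},{"dp":[-0.08,-0.55,0],"rot":[0,0,0.03],"gripper":0},{"dp":[-0.08,-0.55,0],"rot":[0,0,0.03],"gripper":0},{"dp":[-0.07,-0.5,-0.1],"rot":[0,0,0.03],"gripper":0},{"dp":[-0.01,-0.1,-0.3],"rot":[0,0,0.03],"gripper":0}]'

```text
time: 18.15
ee_pos: [0.5698, -0.1258, 0.2109]
eef_rot: [2.287, 2.147, 0.001]
wrist_force: [1.0, 1.0, -2.7]
grip_width: 0.576
```

Emit:
move_arm --series '[{"dp":[0,0,-0.5],"rot":[0,0,0],"gripper":0},{"dp":[0,0,-0.5],"rot":[0,0,0],"gripper":0},{"dp":[0,0,-0.4],"rot":[0,0,0],"gripper":0},{"dp":[0,0,0],"rot":[0,0,0],"gripper":0},{"dp":[0,0,0],"rot":[0,0,0],"gripper":0}]'

```text
time: 18.77
ee_pos: [0.5712, -0.1198, 0.0714]
eef_rot: [2.282, 2.156, 0.004]
wrist_force: [1.4, -0.0, -1.4]
grip_width: 0.575
```

```bash
python3 - <<'E'
from rig import *
from h import *
s=get_state(); p=s["ee_pos"]; r=R.from_rotvec(s["eef_rot"]); print(s["time"],p,wj(p),jawdir(r),s["wrist_force"],s["grip_width"])
step(p,r,jw(-105,0,24),Rt(np.degrees(1.510)-90))
E
```

```text
18.775 [ 0.57120923 -0.1197621   0.0714294 ] [-105.6    0.9   71.4] -3.253165045737613 [ 1.42323713 -0.00927817 -1.42209984] 0.5748494402346929
dp [ 0.009  0.006 -0.474] rot [-0.0003  0.002  -0.0026] rows>= 0.79
```

Emit:
move_arm --series '[{"dp":[0.01,0.005,-0.3],"rot":[0,0,0],"gripper":0},{"dp":[0,0,-0.17],"rot":[0,0,0],"gripper":0},{"dp":[0,0,0],"rot":[0,0,0],"gripper":0},{"dp":[0,0,0],"rot":[0,0,0],"gripper":0}]'

```text
time: 19.27
ee_pos: [0.5714, -0.1194, 0.0233]
eef_rot: [2.283, 2.157, 0.003]
wrist_force: [0.1, -0.1, -3.1]
grip_width: 0.575
```

Emit:
move_arm --series '[{"dp":[0,0,-0.01],"rot":[0,0,0],"gripper":0},{"dp":[0,0,0],"rot":[0,0,0],"gripper":1},{"dp":[0,0,0],"rot":[0,0,0],"gripper":1},{"dp":[0,0,0.2],"rot":[0,0,0],"gripper":1},{"dp":[0,0,0.5],"rot":[0,0,0],"gripper":1},{"dp":[0,0,0.5],"rot":[0,0,0],"gripper":1},{"dp":[0,-0.1,0],"rot":[0.1,-0.006,0],"gripper":0},{"dp":[0,-0.1,0],"rot":[0.1,-0.006,0],"gripper":0},{"dp":[0,-0.1,0],"rot":[0.1,-0.006,0],"gripper":0},{"dp":[0.03,-0.1,0],"rot":[0.1,-0.006,0],"gripper":0},{"dp":[0,-0.03,0],"rot":[0.1,-0.006,0],"gripper":0},{"dp":[0,0,0],"rot":[0,0,0],"gripper":0}]'

```text
time: 20.78
ee_pos: [0.5726, -0.1666, 0.1388]
eef_rot: [-1.822, -1.707, -0.757]
wrist_force: [1.3, 0.6, 0.3]
grip_width: -0.003
```

```bash
python3 - <<'E'
from rig import *
from h import *
s=get_state(); p=s["ee_pos"]; r=R.from_rotvec(s["eef_rot"]); print(s["time"],p,wj(p),jawdir(r),s["wrist_force"],s["grip_width"])
step(p,r,jw(-148,-4,22),Rt(np.degrees(1.510)-90,45,np.degrees(1.51)))
cv2.imwrite(f"pics/wrist12.png",get_image("wrist"))
E
```

```text
20.775 [ 0.57255451 -0.16660075  0.13875886] [-152.3   -3.3  138.8] -3.6958924193953413 [1.2595275  0.57750069 0.33632313] -0.00280085428233964
dp [ 0.009  0.042 -1.168] rot [-0.0021 -0.0008  0.0024] rows>= 1.95
```

View pics/wrist12.png

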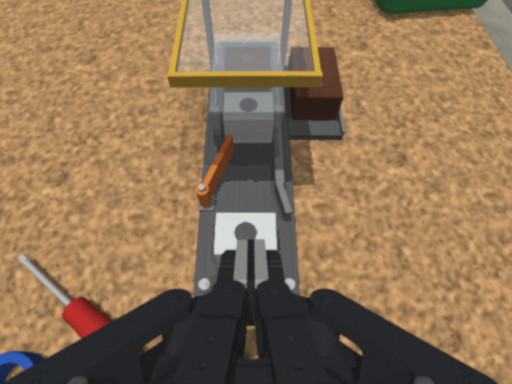

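Emit:
move_arm --series '[{"dp":[0,-0.02,-0.4],"rot":[0,0,0],"gripper":0},{"dp":[0,0,-0.4],"rot":[0,0,0],"gripper":0},{"dp":[0,0,-0.36],"rot":[0,0,0],"gripper":0},{"dp":[0,0,0],"rot":[0,0,0],"gripper":0},{"dp":[0,0,0],"rot":[0,0,0],"gripper":0}]'

```text
time: 21.45
ee_pos: [0.5755, -0.1632, 0.0285]
eef_rot: [-1.815, -1.72, -0.758]
wrist_force: [-0.6, -0.2, 0.3]
grip_width: -0.002
```

```bash
python3 - <<'E'
from rig import *
from h import *
s=get_state(); p=s["ee_pos"]; r=R.from_rotvec(s["eef_rot"]); print(s["time"],p,wj(p),jawdir(r),s["wrist_force"])
step(p,r,jw(-65,-4,22),Rt(np.degrees(1.510)-90,45,np.degrees(1.51)))
cv2.imwrite(f"pics/wrist13.png",get_image("wrist"))
E
```

```text
21.45 [ 0.57553203 -0.16323067  0.0284951 ] [-148.7   -6.1   28.5] -3.1971535184277355 [-0.62679345 -0.23051202  0.30984639]
dp [ 0.03   0.837 -0.065] rot [-0.0002  0.0038 -0.0032] rows>= 1.4
```

View pics/wrist13.png

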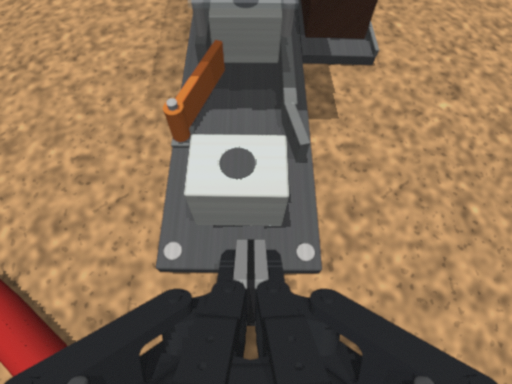

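Emit:
move_arm --series '[{"dp":[-0.02,0.03,-0.06],"rot":[0,0,0],"gripper":0},{"dp":[0.005,0.08,0],"rot":[0,0,0],"gripper":0},{"dp":[0.005,0.08,0],"rot":[0,0,0],"gripper":0},{"dp":[0.005,0.08,0],"rot":[0,0,0],"gripper":0},{"dp":[0.005,0.08,0],"rot":[0,0,0],"gripper":0},{"dp":[0.005,0.08,0],"rot":[0,0,0],"gripper":0},{"dp":[0.005,0.08,0],"rot":[0,0,0],"gripper":0},{"dp":[0.005,0.08,0],"rot":[0,0,0],"gripper":0},{"dp":[0.005,0.08,0],"rot":[0,0,0],"gripper":0},{"dp":[0.005,0.08,0],"rot":[0,0,0],"gripper":0},{"dp":[0,0,0],"rot":[0,0,0],"gripper":0}]'

```text
time: 22.88
ee_pos: [0.5762, -0.0882, 0.0194]
eef_rot: [-1.814, -1.716, -0.757]
wrist_force: [0.4, 0.0, -0.5]
grip_width: 0.001
```

```bash
python3 - <<'E'
from rig import *
from h import *
s=get_state(); p=s["ee_pos"]; r=R.from_rotvec(s["eef_rot"]); print(s["time"],p,wj(p),jawdir(r),s["wrist_force"])
cv2.imwrite(f"pics/wrist14.png",get_image("wrist"))
E
```

```text
22.875 [ 0.57621398 -0.08819671  0.01941404] [-73.8  -2.2  19.4] -3.2556886776790583 [ 0.40084995  0.04990906 -0.47053514]
```

View pics/wrist14.png

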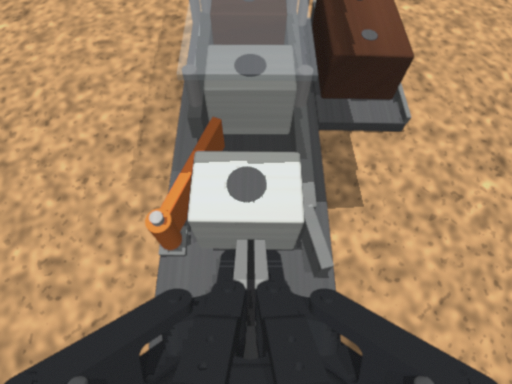

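Emit:
move_arm --series '[{"dp":[0.01,0.07,0.02],"rot":[0,0,0],"gripper":0},{"dp":[0.01,0.07,0],"rot":[0,0,0],"gripper":0},{"dp":[0.005,0.07,0],"rot":[0,0,0],"gripper":0},{"dp":[0.005,0.07,0],"rot":[0,0,0],"gripper":0},{"dp":[0.005,0.07,0],"rot":[0,0,0],"gripper":0},{"dp":[0.005,0.07,0],"rot":[0,0,0],"gripper":0},{"dp":[0.005,0.07,0],"rot":[0,0,0],"gripper":0},{"dp":[0.003,0.05,0],"rot":[0,0,0],"gripper":0},{"dp":[0.003,0.05,0],"rot":[0,0,0],"gripper":0},{"dp":[0.003,0.05,0],"rot":[0,0,0],"gripper":0},{"dp":[0,0,0],"rot":[0,0,0],"gripper":0},{"dp":[0,0,0],"rot":[0,0,0],"gripper":0}]'

```text
time: 24.42
ee_pos: [0.5823, -0.0243, 0.0221]
eef_rot: [-1.815, -1.715, -0.759]
wrist_force: [0.3, -0.6, 0.7]
grip_width: 0.001
```

```bash
python3 - <<'E'
from rig import *
from h import *
s=get_state(); p=s["ee_pos"]; r=R.from_rotvec(s["eef_rot"]); print(s["time"],p,wj(p),jawdir(r),s["wrist_force"])
cv2.imwrite(f"pics/wrist15.png",get_image("wrist"))
E
```

```text
24.425 [ 0.58227742 -0.02429326  0.02208962] [-9.6 -4.4 22.1] -3.31558920571872 [ 0.32183456 -0.62401632  0.65230088]
```

View pics/wrist15.png

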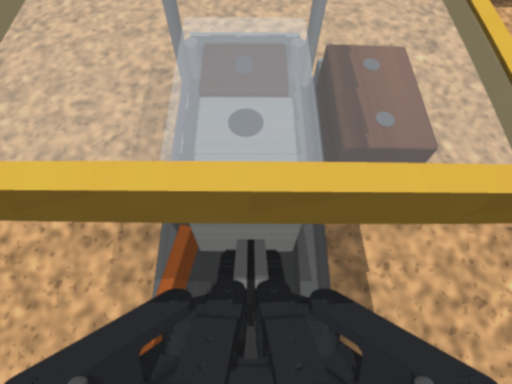

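Emit:
move_arm --series '[{"dp":[0.001,0.02,0],"rot":[0,0,0],"gripper":0},{"dp":[0.001,0.02,0],"rot":[0,0,0],"gripper":0},{"dp":[0.001,0.02,0],"rot":[0,0,0],"gripper":0},{"dp":[0,0,0],"rot":[0,0,0],"gripper":0},{"dp":[0,0,0],"rot":[0,0,0],"gripper":0}]'

```text
time: 25.1
ee_pos: [0.5819, -0.0188, 0.0215]
eef_rot: [-1.815, -1.715, -0.757]
wrist_force: [0.8, -0.8, -1.4]
grip_width: 0.0
```

```bash
python3 - <<'E'
from rig import *
from h import *
s=get_state(); p=s["ee_pos"]; r=R.from_rotvec(s["eef_rot"]); print(s["time"],p,wj(p),s["wrist_force"])
E
```

```text
25.1 [ 0.58190389 -0.01876568  0.02154427] [-4.2 -3.7 21.5] [ 0.76207152 -0.77310891 -1.42119051]
```

Emit:
move_arm --series '[{"dp":[0,0.015,0],"rot":[0,0,0],"gripper":0},{"dp":[0,0,0],"rot":[0,0,0],"gripper":0},{"dp":[0,0,0],"rot":[0,0,0],"gripper":0}]'

```text
time: 25.48
ee_pos: [0.5821, -0.0177, 0.0215]
eef_rot: [-1.816, -1.715, -0.758]
wrist_force: [0.5, -1.7, -0.2]
grip_width: 0.001
```

```bash
python3 - <<'E'
from rig import *
from h import *
s=get_state(); p=s["ee_pos"]; print(s["time"],p,wj(p),s["wrist_force"])
c=get_calibration("wrist"); np.save("wc16.npy",c,allow_pickle=True)
cv2.imwrite(f"pics/wrist16.png",get_image("wrist"))
E
```

```text
25.475 [ 0.58214325 -0.01768698  0.02151899] [-3.1 -3.8 21.5] [ 0.52550743 -1.69725395 -0.19585931]
```

View pics/wrist16.png

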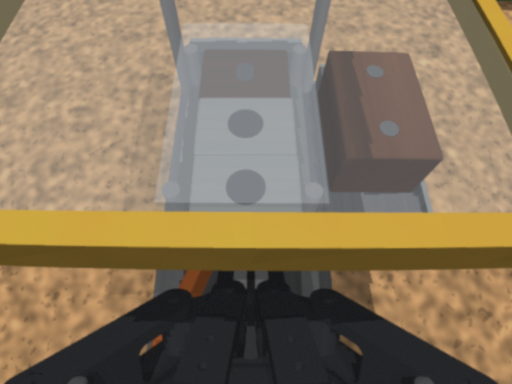

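```bash
python3 - <<'E'
from h import *
c=np.load("wc16.npy",allow_pickle=True).item()
for uv in [(245,187),(246,123),(246,154)]: print(wj(atz(c,uv,.05)))
print(wj(atz(c,(245,98),.048)))
E
```

```text
[20.9 -1.4 50. ]
[57.1 -1.5 50. ]
[38.6 -1.7 50. ]
[75.6 -0.8 48. ]
```

Emit:
move_arm --series '[{"dp":[0,0.015,0],"rot":[0,0,0],"gripper":0},{"dp":[0,0,0],"rot":[0,0,0],"gripper":0},{"dp":[0,0,0],"rot":[0,0,0],"gripper":0}]'

```text
time: 25.9
ee_pos: [0.5822, -0.0168, 0.0214]
eef_rot: [-1.817, -1.715, -0.757]
wrist_force: [-0.9, -3.5, 2.1]
grip_width: 0.0
```

```bash
python3 - <<'E'
from rig import *
from h import *
s=get_state(); p=s["ee_pos"]; print(s["time"],p,wj(p),s["wrist_force"])
E
```

```text
25.9 [ 0.58224657 -0.0168187   0.0214409 ] [-2.2 -3.9 21.4] [-0.93808008 -3.49107555  2.05352799]
```

Emit:
move_arm --series '[{"dp":[-0.01,-0.15,0],"rot":[0,0,0],"gripper":0},{"dp":[-0.02,-0.3,0],"rot":[0,0,0],"gripper":0},{"dp":[-0.02,-0.4,0.1],"rot":[0,0,0],"gripper":0},{"dp":[0,0,0],"rot":[0,0,0],"gripper":0}]'

```text
time: 26.4
ee_pos: [0.5775, -0.1066, 0.0307]
eef_rot: [-1.824, -1.712, -0.758]
wrist_force: [-0.3, 0.7, 0.6]
grip_width: 0.0
```

```bash
python3 - <<'E'
from rig import *
from h import *
s=get_state(); p=s["ee_pos"]; print(s["time"],p,wj(p),s["wrist_force"])
c=get_calibration("wrist"); im=get_image("wrist"); cv2.imwrite(f"pics/wrist17.png",cv2.resize(im[0:290,110:410],None,fx=2,fy=2,interpolation=cv2.INTER_CUBIC))
print(proj(c,[jw(0,14.5,39),jw(-62,40,40),jw(0,-25,10)]).round(1))
np.save("wc17.npy",c,allow_pickle=True)
E
```

```text
26.4 [ 0.57746165 -0.10661445  0.03073254] [-92.1  -4.6  30.7] [-0.29068389  0.70033909  0.5658037 ]
[[218.  102.4]
 [163.  194. ]
 [279.7 131.7]]
```

View pics/wrist17.png

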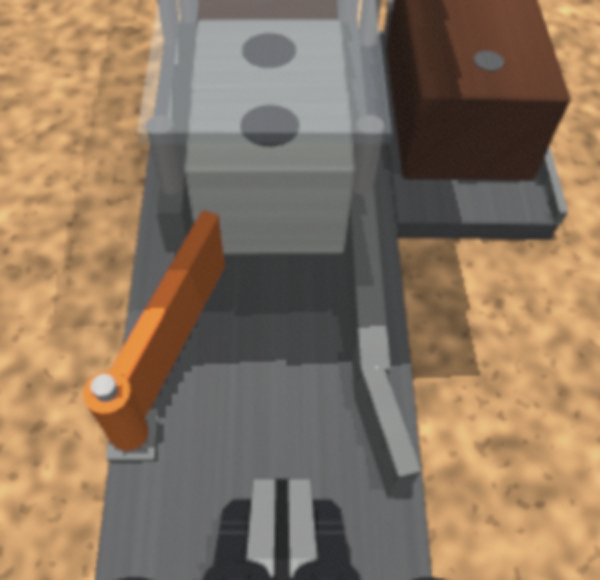

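```bash
python3 - <<'E'
from h import *
im=cv2.imread("pics/wrist10.png"); cv2.imwrite("pics/wrist10b.png",cv2.resize(im[0:290,110:410],None,fx=2,fy=2,interpolation=cv2.INTER_CUBIC))
c=np.load("wc17.npy",allow_pickle=True).item()
for n in ("wc10","wc17"):
    c=np.load(n+".npy",allow_pickle=True).item(); print((proj(c,[jw(0,14.5,39),jw(-62,40,40)])-[110,0]).round(1)*2)
c=np.load("wc17.npy",allow_pickle=True).item()
print(wj(atz(c,(110+270/2,126/2),.05)),wj(atz(c,(110+225/2,253/2),.01)),wj(atz(c,(110+350/2,253/2),.01)),"tip",wj(atz(c,(110+210/2,213/2),.039)))
E
```

```text
[[212.8 222.2]
 [100.4 412.2]]
[[216.  204.8]
 [106.  388. ]]
[21.4 -1.8 50. ] [ 4.5 14.1 10. ] [  4.4 -28.9  10. ] tip [-3.2 16.1 39. ]
```

View pics/wrist10b.png

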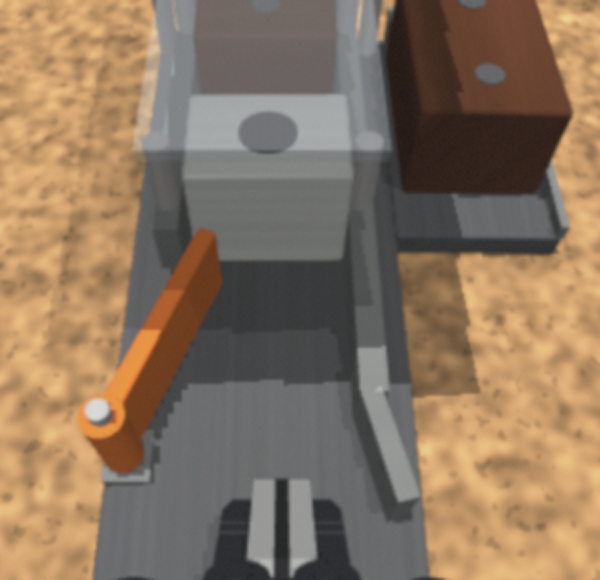

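Emit:
move_arm --series '[{"dp":[-0.02,-0.3,0.4],"rot":[0,0,0],"gripper":0},{"dp":[0,-0.2,0.5],"rot":[0,0,0],"gripper":0},{"dp":[0,0,0.5],"rot":[0,0,0],"gripper":0},{"dp":[0,0,0.4],"rot":[0,0,0],"gripper":0},{"dp":[0,0,0],"rot":[0,0,0],"gripper":0},{"dp":[0,0,0],"rot":[0,0,0],"gripper":0}]'

```text
time: 27.2
ee_pos: [0.5744, -0.1502, 0.2104]
eef_rot: [-1.814, -1.715, -0.755]
wrist_force: [0.4, 0.5, -0.5]
grip_width: -0.0
```

```bash
python3 - <<'E'
from rig import *
from h import *
s=get_state(); print(s["time"],s["ee_pos"],s["wrist_force"])
im=get_image("scene"); cv2.imwrite("pics/scene18.png",im)
d=get_image("side"); cv2.imwrite("pics/d18.png",cv2.resize(d[160:270,200:340],None,fx=5,fy=5,interpolation=cv2.INTER_CUBIC))
E
```

```text
27.2 [ 0.5744266  -0.15024371  0.2103755 ] [ 0.43535277  0.47508038 -0.53937589]
```

View pics/scene18.png

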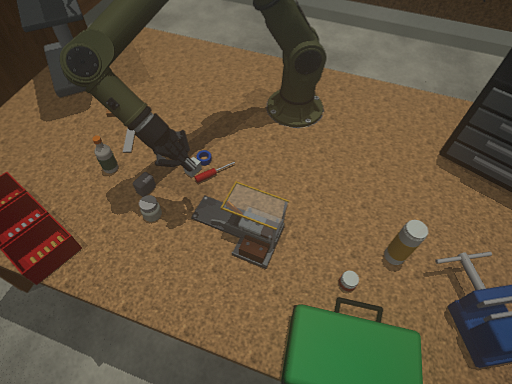

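View pics/d18.png

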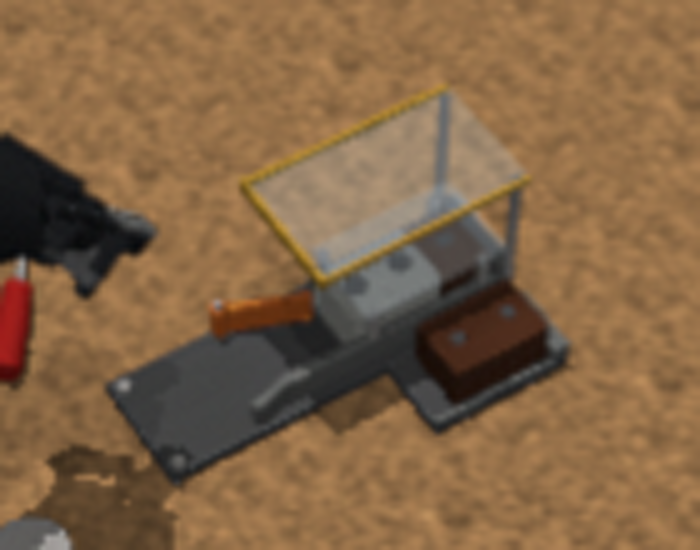

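Both spacers sit behind the shut pawl, the bystanders are where they were, and the arm is clear of everything.

```bash
python3 - <<'E'
from rig import *
print(sign_off())
E
```

```text
the job is handed in; nothing more can be done
None
```

The jig is packed and handed in: two spacers stand behind the pawl, at about 27 s of the 72 s allowed. The blank in the channel was the short one; the spare on the ledge measured about 78 mm long. I took the two spacers at the robot's left and left the third, beside the tape, where it was. I stood each one on the apron and pushed it past the pawl with the closed fingers leaning back 45°.

**Last checks:**
- **Spacers:** in the last wrist-camera measurements, their centres were at about jig x 57 mm (taken just before the last 1 mm of push) and x 21 mm. Both were about 1.5 to 2 mm off the channel's centre line. The rear face read about 4 mm past the pawl line, and the push force had risen to about 3.5 N.
- **Pawl:** it lies across behind the second spacer at the same slant as after the first one. Its tip measured about 3 mm short of its nominal position in x both times, which I put down to calibration error. I compared the pawl by eye against its earlier picture, so its angle is not confirmed in radians.
- **Blanks and other objects:** in the last pictures nothing else had visibly moved, and the arm was clear of everything. I judged this by eye and did not measure it again.

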